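# Top up the sample tray and slide it into its holder

## Robot

A 6-joint arm with a two-finger parallel gripper is mounted at the origin on the work surface. World frame = base frame: x ahead of the robot, y to its left, z up, the work surface at z = 0. Lengths are in mm, angles in degrees, forces in N, time in s.
With the tool pointing down it reaches from about 275 to 750 mm from the base axis. Payload 10.2 kg.
Tool frame: the origin (TCP) lies midway between the tips of the shut fingers; the grasp point (between the pads) lies 19 mm behind it; z points along the fingers, y is the line along which they close (so a half turn about z gives the same grasp; the last joint's range is limited). The gripper opens to 85 mm and grips with 20 to 120 N. Pads are 22 mm wide; open, the fingers measure 114 mm over their backs; the gripper's body (76 mm by 85 mm) begins 54 mm behind the grasp point. The pads swing forward as they close: fully open they stand 13 mm farther back than shut.
Start: joints at [64.435, 17.928, 85.812, -0, 76.261, -12.8], TCP at [116.017, 512.026, 203.194] pointing down, gripper open.
Joint ranges: [-168.41, 168.41], [-55.51, 124.54], [10.69, 146.95], [-70.63, 250.63], [1, 178], [-165.06, 165.06]. Speed limits (degrees/s): [136.94, 136.94, 172.46, 180, 180, 180].

## Interface

Orientations are given as a 3x3 rotation matrix whose columns are the frame's x, y, z axes.
In Python, from cell import readout, vision, workorder, masks_of gives the robot as it stands.
- The arm moves only by the shell command python3 -m handwheel 'ROWS' [OPENING]. ROWS is JSON, a list of rows, each a list of 2 entries, a list of its own where there are three numbers: the shift along the tool's x, y, z scaled (see below), then the turn, a rotation vector about the tool's x, y, z scaled (see below). A call has 1 to 8 rows; each row shifts and turns the commanded pose from where the row before left it, along the tool's axes as they then stand; what a row does not reach is not made up. The controller multiplies each number of a shift by 2.5 cm and each number of a turn by 90 degrees. A row lasts 1/12 s, in which the tool goes at most 41.7 mm and 7.16 degrees, less where a joint would pass 70% of its speed; a pose out of reach is approached as far as the arm can. A call with a number of a shift or a turn outside -1 to 1 is refused whole. A call with a gripper value outside its range is refused whole. OPENING is the opening, from -1 (shut) to 1 (fully open), set as the call begins (- or left out, the last holds). The fingers move at their own pace and stop on an object; the grip force is fixed at half the most. Time passes only in rows, so rows that do not move let the fingers close. It gives the time, the measured TCP pose, the force, the opening and the grip force at its end, in the units of the state.
- readout.get_obs(): the state, without advancing time (a new reading comes with each control period).
- vision.read_camera(name): name is "scene" or "side" or "wrist"; returns a dict with "frame" (384x512x3 uint8, red, green, blue), "K" (3x3 intrinsics, pixels), "rvec" (rotation vector, rad) and "tvec" (3), from world to camera coordinates, as OpenCV has them. Camera axes: x right, y down, z forward; pixel columns grow to the right and rows downward; lengths in mm; the calibration is good to about 2 mm. A picture is of the moment at which its call begins. There is no depth.
- workorder.finish_job(): hands the job in; it is judged then, once.
Trained networks look in the newest picture that a camera, given by its name, has taken for a name from the list of things; names that differ only in an ending like _2 or _b are one class to them, and where a whole thing is asked for, a point or a joint stands for the part that bears it (a point fixed in the world has none). Each returns a list of dicts, best first, with "conf" (0 to 1); they miss things now and then, are a little off and sometimes report something else, mostly with a low value. They report only what shows in the picture. A call takes as long as a camera call.
- masks_of(camera, label): "pixels" (384x512 bool, what is visible of it) and "xy" ([column, row] in pixels, amid what is visible of it).
The state is a dict: "clock": time; "qpos": joint angles; "qd": joint speeds; "effort": joint torques, N m; "ee_pos": TCP position; "orientation": TCP orientation; "wrist_force": force on the tool from outside, world axes, zero at the start; "wrist_torque": the same for the moment, N m; "width": finger opening in mm; "grip_force": force on a finger pad.
Only numpy, scipy, OpenCV 4.12 (cv2) and the standard library are available. Lean on these libraries where they do the work, as an engineer would, in place of code of your own. Each camera call takes 0.05 s, during which the arm holds its last target. There are 200 camera calls.

## Task

Stack the closed blue case squarely on top of the two cases standing on the tray, edges lined up, and let go of it while the tray is still outside the holder. Then take the tray by its orange handle and slide it under the lips of the holder until it is fully home against the back unit, with all three cases still in a neat column, and let go. Leave the green case, the bottles and the jar where they are.

Things in the scene. Friction and masses are not known exactly. Their poses are not given: they have to be found in the camera images.
- tray: Loose aluminium tray, a flat plate 190 (x) x 130 (y) x 6 mm on the bench, 0.4 kg empty. Origin: centre of its underside; +x is the end that enters the holder first, z up. A low frame (inside 88 x 64 mm, top 12 mm above the bench) centred at x = +35, y = 0 mm holds the column of cases, long sides along x. The outer 15 mm of both long edges are bare and run under the holder's lips.
- tray_handle (a point): Centre of the top face of the tray's upright orange handle, a block 30 (along tray x) x 20 (along tray y) mm that stands from 6 to 60 mm above the bench near the trailing end, at x = -80, y = 0 mm of the tray. Axes as the tray's.
- lower_case: Yellow-lidded closed flat sample case with a lid, 84 (its x) x 60 (its y) x 26 mm high, about 110 g; origin at the centre of its underside, z up. Stands in the frame of the tray, its underside 6 mm above the bench: the lowest case of the column.
- upper_case: White-lidded, grey closed flat sample case with a lid, 84 (its x) x 60 (its y) x 26 mm high, about 110 g; origin at the centre of its underside, z up. Stands on the yellow-lidded case; its top, 58 mm above the bench, is where the blue case goes.
- blue_case: All-blue closed flat sample case with a lid, 84 (its x) x 60 (its y) x 26 mm high, about 110 g; origin at the centre of its underside, z up. Lies on the bench, to be stacked on the column.
- green_case: All-green closed flat sample case with a lid, 84 (its x) x 60 (its y) x 26 mm high, about 110 g; origin at the centre of its underside, z up. Lies on the bench; a bystander that stays there.
- holder: Fixed slotted holder: two aluminium rails with blue lips, open above between them, and a white back unit (170 mm wide, 70 mm high, face at x = +95 mm) that stops the tray. Origin: where the tray's origin lies, on the bench, when fully home, axes then alike. The tray slides in along +x on the bench. Rails from x = -55 to +95 mm, inner faces 138 mm apart, tops 18 mm high.
- holder_mouth (a point): Middle of the holder's mouth, on the bench at holder x = -55 mm; axes as the holder's. From here outward low side guides (12 mm high) flare to about 170 mm apart at x = -92 mm. Inside, the lips reach in to 55 mm either side of the middle line, undersides 11 mm and tops 17 mm above the bench; at the mouth they bend up a little.
- bottle_a: Clear bottle with red cap, 70 mm across, 140 mm high; origin at the centre of its underside. Bystander.
- bottle_b: Clear bottle with blue cap, 60 mm across, 120 mm high; origin at the centre of its underside. Bystander.
- jar: Clear jar with metal cap, 90 mm across, 110 mm high; origin at the centre of its underside. Bystander.

How it is judged (in metres and radians):
On the way:
1. the blue case is stacked squarely on the column on the tray and let go, the tray still outside the holder (x of blue_case in the frame of upper_case between -0.008 and 0.008 m and y of blue_case in the frame of upper_case between -0.008 and 0.008 m and z of blue_case in the frame of upper_case between 0.022 and 0.03 m and angle between the x axis of blue_case and the x axis of upper_case, either way round below 0.14 rad and x of upper_case in the frame of lower_case between -0.01 and 0.01 m and y of upper_case in the frame of lower_case between -0.01 and 0.01 m and z of upper_case in the frame of lower_case between 0.022 and 0.03 m and angle between the x axis of upper_case and the x axis of lower_case, either way round below 0.17 rad and x of lower_case in the frame of tray between 0.029 and 0.041 m and y of lower_case in the frame of tray between -0.006 and 0.006 m and z of lower_case in the frame of tray between 0.003 and 0.01 m and contact force between the fingers and blue_case below 0.3 N and x of tray in the frame of holder below -0.13 m), for 0.2 s.
At the end, for the whole second after the job is handed in: The tray lies flat under the holder's lips, within 8 mm of the back unit, in line with the rails, at rest. On it the yellow-lidded case stands in its frame, the white-lidded one on it (within 10 mm, 0.17 rad), the blue one on top (within 8 mm each way, 0.14 rad), at rest (x of tray in the frame of holder between -0.008 and 0.004 m and y of tray in the frame of holder between -0.006 and 0.006 m and z of tray in the frame of holder between -0.003 and 0.004 m and angle between the x axis of tray and the x axis of holder, either way round below 0.07 rad and angle between tray's own z axis and vertical below 0.04 rad and x of blue_case in the frame of upper_case between -0.008 and 0.008 m and y of blue_case in the frame of upper_case between -0.008 and 0.008 m and z of blue_case in the frame of upper_case between 0.022 and 0.03 m and angle between the x axis of blue_case and the x axis of upper_case, either way round below 0.14 rad and x of upper_case in the frame of lower_case between -0.01 and 0.01 m and y of upper_case in the frame of lower_case between -0.01 and 0.01 m and z of upper_case in the frame of lower_case between 0.022 and 0.03 m and angle between the x axis of upper_case and the x axis of lower_case, either way round below 0.17 rad and x of lower_case in the frame of tray between 0.029 and 0.041 m and y of lower_case in the frame of tray between -0.006 and 0.006 m and z of lower_case in the frame of tray between 0.003 and 0.01 m and linear speed of each of tray, blue_case below 0.01 m/s); the robot touches nothing.
It fails at once if the green case is moved more than 40 mm (distance of green_case from where it was at the start of the episode above 0.04 m).
It fails at once if the red-capped bottle is moved more than 40 mm (distance of bottle_a from where it was at the start of the episode above 0.04 m).
It fails at once if the blue-capped bottle is moved more than 40 mm (distance of bottle_b from where it was at the start of the episode above 0.04 m).
It fails at once if the jar is moved more than 40 mm (distance of jar from where it was at the start of the episode above 0.04 m).
It also fails if it takes over 58 s, if anything falls off the work surface, if the arm or the gripper's body presses on something with over 40 N, if the wrist force passes 120 N, or if a joint passes its speed limit or range.

## Working session

There is one attempt and no reset: what is moved stays moved. The work goes in short steps, Python scripts to look and compute and a shell command to move; the robot and the scene stay as the last step left them, time stands still between calls to the robot, and variables do not carry over. Pictures are saved under pics/ and viewed, at most 10 in all, crops included, and the job is handed in when it is done.

```bash
mkdir -p pics; ls
cat > h.py <<'E'
import numpy as np, cv2
from cell import readout, vision, workorder, masks_of
def cam(n):
    c=vision.read_camera(n); c['R']=cv2.Rodrigues(np.array(c['rvec'],float))[0]; c['t']=np.array(c['tvec'],float).ravel(); c['K']=np.array(c['K'],float); return c
def ray(c,uv):
    d=np.linalg.inv(c['K'])@np.array([uv[0],uv[1],1.]); return -c['R'].T@c['t'], c['R'].T@d
def onz(c,uv,z):
    o,d=ray(c,uv); return o+d*(z-o[2])/d[2]
def proj(c,P):
    return cv2.projectPoints(np.array(P,float).reshape(-1,3),c['R'],c['t'],c['K'],None)[0].reshape(-1,2)
def save(c,n): cv2.imwrite('pics/'+n,c['frame'][:,:,::-1])
E
python3 - <<'E'
from h import *
ims=[]
for n in ['scene','side','wrist']:
    c=cam(n); ims.append(c['frame']); print(n,-c['R'].T@c['t'],c['R'][2],c['K'][0,0])
    for l in ['tray','tray_handle','lower_case','upper_case','blue_case','green_case','holder','bottle_a','bottle_b','jar']:
        for m in masks_of(n,l)[:2]: print(l,round(m['conf'],2),m['xy'],m['pixels'].sum(),onz(c,m['xy'],26).round())
    save(c,n+'0.png')
cv2.imwrite('pics/all.png',cv2.resize(np.hstack(ims[:2]),(800,300))[:,:,::-1])
print(readout.get_obs())
E
```

```text
pics
scene [1234.61185768  -83.32779905  813.63431687] [-0.68890945  0.07563205 -0.72089082] 375.4071732502812
tray 0.86 [185.5, 231.5] 1906 [ 576. -211.   26.]
tray_handle 0.84 [183.0, 236.1] 1754 [ 591. -218.   26.]
tray_handle 0.48 [207.0, 215.2] 735 [ 523. -153.   26.]
lower_case 0.56 [210.1, 215.7] 699 [ 526. -145.   26.]
lower_case 0.45 [209.0, 231.3] 184 [ 582. -148.   26.]
upper_case 0.95 [210.7, 216.0] 654 [ 527. -143.   26.]
blue_case 0.78 [277.1, 189.6] 530 [442.  57.  26.]
green_case 0.61 [327.2, 190.1] 487 [460. 205.  26.]
holder 0.74 [391.3, 236.8] 3745 [652. 334.  26.]
bottle_a 0.92 [413.5, 182.3] 950 [454. 476.  26.]
bottle_a 0.55 [145.0, 180.8] 666 [ 362. -340.   26.]
bottle_b 0.92 [413.5, 182.3] 950 [454. 476.  26.]
bottle_b 0.55 [145.0, 180.8] 666 [ 362. -340.   26.]
jar 0.62 [185.0, 233.5] 1767 [ 583. -213.   26.]
jar 0.61 [78.1, 213.9] 1596 [ 480. -513.   26.]
side [   75.41556843 -1154.14718809   823.40744326] [ 0.31097005  0.79925102 -0.5142912 ] 476.9199348013141
tray 0.76 [289.3, 251.5] 1448 [ 532. -254.   26.]
tray 0.38 [246.6, 154.3] 1443 [634. 326.  26.]
t
[... 990 characters left out ...]
      7.62601569e+01, -1.28018355e+01]), 'qd': array([ 0.00379279, -0.0595916 , -0.05109028,  0.00647608,  0.01141029,
       -0.10135232]), 'effort': array([ 7.96956483e-04, -4.12169051e+01, -2.59889871e+01, -1.08783420e-04,
        5.33516268e-04,  4.30517002e-05]), 'ee_pos': array([115.99887776, 512.02379793, 203.19137875]), 'orientation': array([[-9.75295480e-01,  2.20904337e-01, -1.51068850e-05],
       [ 2.20904337e-01,  9.75295480e-01, -3.84983080e-06],
       [ 1.38832323e-05, -7.09189899e-06, -1.00000000e+00]]), 'wrist_force': array([-0.03939352,  0.19796513, -0.56403129]), 'wrist_torque': array([ 0.0398936 , -0.05288313,  0.00473562]), 'grip_force': 0.0, 'width': 85.15338340634538}
```

View pics/scene0.png

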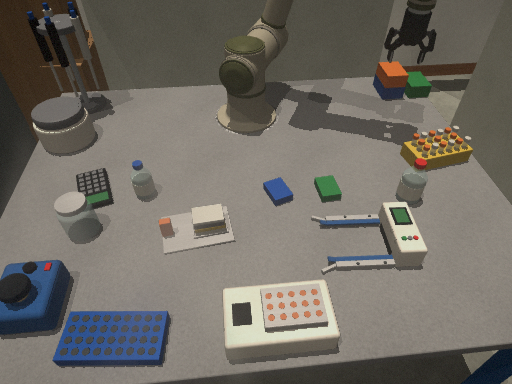

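View pics/side0.png

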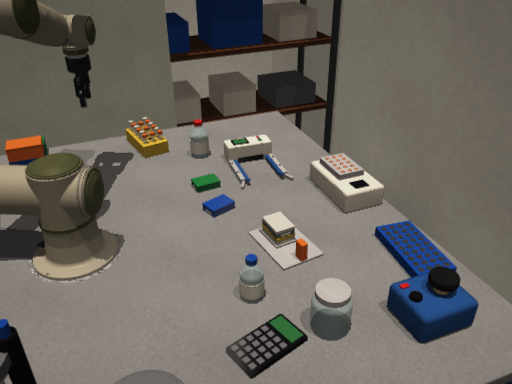

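```bash
cat >> h.py <<'E'
from scipy.optimize import minimize
def box(x,y,th,sx,sy,z0,z1,cx=0,cy=0):
    c,s=np.cos(th),np.sin(th)
    return np.array([[x+c*(cx+a*sx/2)-s*(cy+b*sy/2),y+s*(cx+a*sx/2)+c*(cy+b*sy/2),z] for a in(-1,1) for b in(-1,1) for z in(z0,z1)])
def sil(c,P,S=4):
    m=np.zeros((384*S,512*S),np.uint8); p=proj(c,P)
    h=cv2.convexHull(((p+.5)*S-.5).astype(np.float32)); cv2.fillConvexPoly(m,np.round(h).astype(np.int32),1); return m
def fit(obs,x0,sx,sy,z0,z1):
    """obs: list of (cam, mask)"""
    S=4; ms=[cv2.resize(m.astype(np.uint8),None,fx=S,fy=S,interpolation=cv2.INTER_LINEAR) for _,m in obs]
    def f(p):
        t=0
        for (c,_),m in zip(obs,ms):
            s=sil(c,box(p[0],p[1],p[2]/50,sx,sy,z0,z1)); t+=1-(s&m).sum()/(s|m).sum()
        return t
    best=None
    for th in np.arange(0,np.pi,np.pi/8):
        r=minimize(f,[x0[0],x0[1],th*50],method='Nelder-Mead',options=dict(initial_simplex=np.array([[x0[0],x0[1],th*50],[x0[0]+10,x0[1],th*50],[x0[0],x0[1]+10,th*50],[x0[0],x0[1],th*50+10]])))
        if best is None or r.fun<best.fun: best=r
    return best.x[:2].round(1),np.degrees(best.x[2]/50).round(1),round(best.fun,3)
E
python3 - <<'E'
from h import *
C={n:cam(n) for n in('scene','side')}
def obs(l): return [(C[n],masks_of(n,l)[0]['pixels']) for n in C]
ob=obs('blue_case'); print('blue',fit(ob,(435,45),84,60,0,26)); 
for o in ob: print(fit([o],(435,45),84,60,0,26))
print('green',fit(obs('green_case'),(450,195),84,60,0,26))
ou=obs('upper_case'); print('upper',fit(ou,(530,-150),84,60,32,58))
im=[]
for n,(r,q) in {'scene':((150,270),(150,250)),'side':((195,275),(235,335))}.items(): pass
s=C['scene']['frame']; d=C['side']['frame']
a=cv2.resize(s[195:280,305:435],None,fx=3,fy=3,interpolation=cv2.INTER_CUBIC)
b=cv2.resize(s[195:280,150:280],None,fx=3,fy=3,interpolation=cv2.INTER_CUBIC)
e=cv2.resize(d[125:210,210:340],None,fx=3,fy=3,interpolation=cv2.INTER_CUBIC)
g=cv2.resize(d[195:280,215:345],None,fx=3,fy=3,interpolation=cv2.INTER_CUBIC)
cv2.imwrite('pics/crops.png',np.vstack([np.hstack([a,b]),np.hstack([e,g])])[:,:,::-1])
import pickle; pickle.dump(C,open('C0.pkl','wb'))
E
```

```text
blue (array([434.2,  56.7]), np.float64(18.4), np.float64(0.215))
(array([432.8,  59.6]), np.float64(196.1), np.float64(0.086))
(array([434.6,  51.6]), np.float64(19.0), np.float64(0.052))
green (array([438.1, 210.6]), np.float64(3.7), np.float64(0.243))
upper (array([ 543.2, -151.1]), np.float64(95.5), np.float64(0.177))
```

View pics/crops.png

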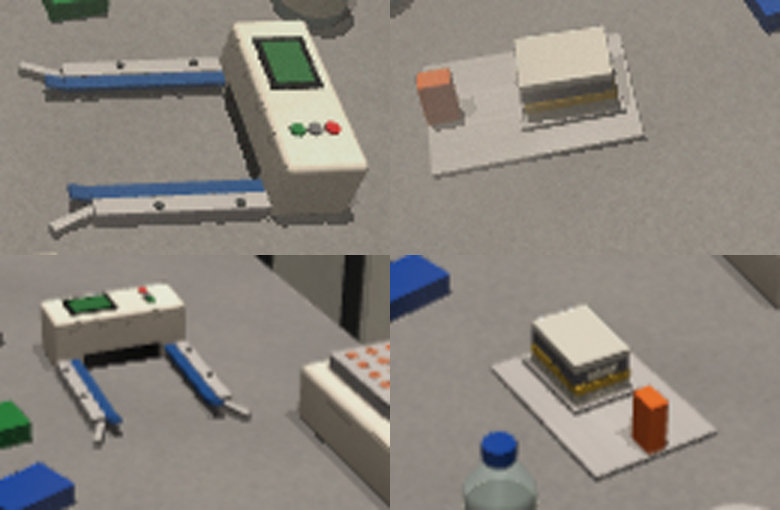

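```bash
python3 -m handwheel '[[[0,0,-0.5],[0,0,0.0795]],[[0,0,-0.5],[0,0,0.0795]],[[0,0,-0.5],[0,0,0.0795]],[[0,0,-0.5],[0,0,0.0795]],[[0,0,0],[0,0,0.0795]],[[0,0,0],[0,0,0.0795]],[[0,0,0],[0,0,0.0795]],[[0,0,0],[0,0,0.0795]]]' 1
python3 -m handwheel '[[[0,0,0],[0,0,0.0795]],[[0,0,0],[0,0,0.0795]],[[-0.3,0.5,0],[0,0,0]],[[-0.65,0.9,0],[0,0,0]],[[-0.65,0.9,0],[0,0,0]],[[-0.65,0.9,0],[0,0,0]],[[-0.65,0.9,0],[0,0,0]],[[-0.65,0.9,0],[0,0,0]]]'
python3 -m handwheel '[[[-0.65,0.9,0],[0,0,0]],[[-0.65,0.9,0],[0,0,0]],[[-0.65,0.9,0],[0,0,0]],[[-0.65,0.9,0],[0,0,0]],[[-0.65,0.9,0],[0,0,0]],[[-0.65,0.9,0],[0,0,0]],[[-0.65,0.9,0],[0,0,0]],[[-0.65,0.9,0],[0,0,0]]]'
python3 -m handwheel '[[[-0.65,0.9,0],[0,0,0]],[[-0.65,0.9,0],[0,0,0]],[[-0.65,0.9,0],[0,0,0]],[[-0.65,0.9,0],[0,0,0]],[[-0.65,0.9,0],[0,0,0]],[[-0.65,0.9,0],[0,0,0]],[[-0.3,0.6,0],[0,0,0]],[[0,0,0],[0,0,0]]]'
python3 - <<'E'
from h import *
c=cam('wrist'); save(c,'w1.png')
import pickle; pickle.dump(c,open('w1.pkl','wb'))
o=readout.get_obs(); print(o['clock'],o['ee_pos'],o['orientation'].round(3).tolist(), (-c['R'].T@c['t']).round())
for l in ['blue_case','green_case','holder','upper_case']:
    for m in masks_of('wrist',l)[:1]:
        print(l,m['conf'],m['xy'])
        if 'case' in l: print(fit([(c,m['pixels'])],onz(c,m['xy'],26)[:2],84,60,0,26))
E
```

```text
clock: 2.72
ee_pos: [116.0, 512.0, 253.2]
orientation: [[-0.336, 0.942, 0.0], [0.942, 0.336, 0.0], [0.0, 0.0, -1.0]]
wrist_force: [0.2, -0.1, 0.1]
width: 85.3
grip_force: 0.0
clock: 3.38
ee_pos: [250.2, 435.3, 253.3]
orientation: [[-0.099, 0.995, 0.0], [0.995, 0.099, 0.0], [0.0, 0.0, -1.0]]
wrist_force: [-0.3, 0.6, -0.0]
width: 85.4
grip_force: 0.0
clock: 4.05
ee_pos: [442.3, 323.7, 253.2]
orientation: [[-0.099, 0.995, 0.0], [0.995, 0.099, 0.0], [0.0, 0.0, -1.0]]
wrist_force: [0.1, 0.1, 0.4]
width: 85.4
grip_force: 0.0
clock: 4.72
ee_pos: [603.1, 232.8, 251.9]
orientation: [[-0.096, 0.995, -0.001], [0.995, 0.096, -0.001], [-0.001, -0.001, -1.0]]
wrist_force: [0.1, 0.7, 0.3]
width: 85.3
grip_force: 0.0
4.7667 [601.6800485  234.05080068 252.2547334 ] [[-0.097, 0.995, -0.001], [0.995, 0.097, -0.0], [-0.0, -0.001, -1.0]] [595. 314. 423.]
blue_case 0.45 [191.0, 342.4]
(array([528.1, -96. ]), np.float64(35.5), np.float64(0.594))
green_case 0.77 [125.5, 149.3]
(array([437.6, 212.3]), np.float64(5.7), np.float64(0.068))
holder 0.69 [314.4, 59.9]
upper_case 0.58 [179.0, 359.5]
(array([ 522., -193.]), np.float64(74.5), np.float64(0.97))
```

View pics/w1.png

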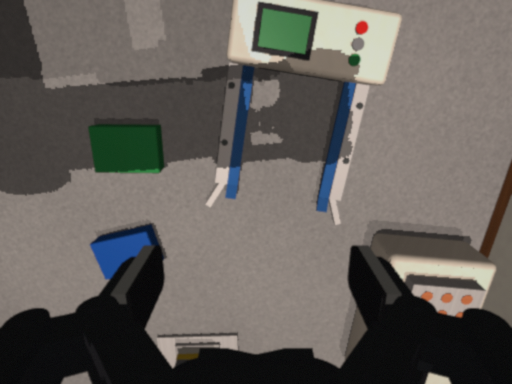

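Run:
```python
from h import *
import pickle; c=pickle.load(open('w1.pkl','rb'))
f=c['frame']; hsv=cv2.cvtColor(f,cv2.COLOR_RGB2HSV)
m=((hsv[...,0]>95)&(hsv[...,0]<125)&(hsv[...,1]>110)&(hsv[...,2]>50)).astype(np.uint8)
m[:, :205]=0; m[:,365:]=0; m[225:]=0; m[:62]=0
n,lab,st,_=cv2.connectedComponentsWithStats(m)
L=[]
for i in range(1,n):
    if st[i,4]<200: continue
    ys,xs=np.nonzero(lab==i); W=np.array([onz(c,(x,y),17)[:2] for x,y in zip(xs,ys)])
    r=cv2.minAreaRect(W.astype(np.float32)); print(st[i],r, cv2.boxPoints(r).round(1).tolist()); 
    v=cv2.fitLine(W.astype(np.float32),cv2.DIST_L2,0,.01,.01).ravel(); print(v, np.degrees(np.arctan2(v[1],v[0])))
```

```text
[ 226   66   27  132 1284] ((579.8438110351562, 242.5694580078125), (167.8414306640625, 13.316472053527832), 86.60336303710938) [[568.2000122070312, 159.1999969482422], [581.5, 158.39999389648438], [591.5, 325.8999938964844], [578.2000122070312, 326.70001220703125]]
[5.5980444e-02 9.9843186e-01 5.7980505e+02 2.4554048e+02] 86.79087
[ 317   82   38  129 1395] ((702.1495971679688, 236.08148193359375), (168.38845825195312, 14.988903045654297), 87.22264099121094) [[690.5999755859375, 152.3000030517578], [705.5999755859375, 151.60000610351562], [713.7000122070312, 319.79998779296875], [698.7000122070312, 320.5]]
[5.4517601e-02 9.9851280e-01 7.0253668e+02 2.4121773e+02] 86.87482
```

```bash
python3 -m handwheel '[[[-0.3,-0.4,0],[0,0,0]],[[-0.64,-0.77,0],[0,0,0]],[[-0.64,-0.77,0],[0,0,0]],[[-0.64,-0.77,0],[0,0,0]],[[-0.64,-0.77,0],[0,0,0]],[[-0.64,-0.77,0],[0,0,0]],[[-0.64,-0.77,0],[0,0,0]],[[-0.64,-0.77,0],[0,0,0]]]'
python3 -m handwheel '[[[-0.64,-0.77,0],[0,0,0]],[[-0.64,-0.77,0],[0,0,0]],[[-0.64,-0.77,0],[0,0,0]],[[-0.64,-0.77,0],[0,0,0]],[[-0.3,-0.4,0],[0,0,0.0784]],[[0,0,0],[0,0,0.0784]],[[0,0,0],[0,0,0.0784]],[[0,0,0],[0,0,0.0784]]]'
python3 -m handwheel '[[[0,0,0],[0,0,0.0784]],[[0,0,0],[0,0,0.0784]],[[0,0,0],[0,0,0.0784]],[[0,0,0],[0,0,0.0784]],[[0,0,0],[0,0,0.0784]],[[0,0,0],[0,0,0.0784]],[[0,0,0],[0,0,0.0784]],[[0,0,0],[0,0,0]]]'
python3 - <<'E'
from h import *
c=cam('wrist'); save(c,'w2.png')
import pickle
o=readout.get_obs(); print(o['clock'],o['ee_pos'],o['orientation'].round(3).tolist(), (-c['R'].T@c['t']).round())
M={}
for l,z in [('blue_case',0),('upper_case',32),('tray',0)]:
    M[l]=masks_of('wrist',l)
    for m in M[l][:1]:
        print(l,m['conf'],m['xy'])
        if 'case' in l: print(fit([(c,m['pixels'])],onz(c,m['xy'],z+26)[:2],84,60,z,z+26))
pickle.dump((c,M),open('w2.pkl','wb'))
E
```

```text
clock: 5.63
ee_pos: [467.1, 101.6, 253.5]
orientation: [[-0.1, 0.995, 0.001], [0.995, 0.1, -0.0], [-0.0, 0.001, -1.0]]
wrist_force: [1.3, -0.3, 0.9]
width: 85.5
grip_force: 0.0
clock: 6.3
ee_pos: [388.6, 22.3, 253.6]
orientation: [[0.388, 0.921, 0.001], [0.921, -0.388, -0.0], [0.0, 0.001, -1.0]]
wrist_force: [0.5, 0.6, -0.4]
width: 85.0
grip_force: 0.0
clock: 6.97
ee_pos: [388.7, 22.5, 253.5]
orientation: [[0.952, 0.307, 0.001], [0.307, -0.952, -0.0], [0.001, 0.0, -1.0]]
wrist_force: [-0.1, -1.0, -0.3]
width: 85.6
grip_force: 0.0
7.0167 [388.77709595  22.39337306 253.42973157] [[0.95, 0.313, 0.001], [0.313, -0.95, -0.0], [0.001, 0.0, -1.0]] [465.  48. 424.]
blue_case 0.88 [235.5, 95.3]
(array([434.3,  60.6]), np.float64(19.4), np.float64(0.028))
upper_case 0.96 [449.5, 60.5]
(array([ 543.4, -149.4]), np.float64(95.9), np.float64(0.032))
tray 0.92 [446.3, 95.4]
```

View pics/w2.png

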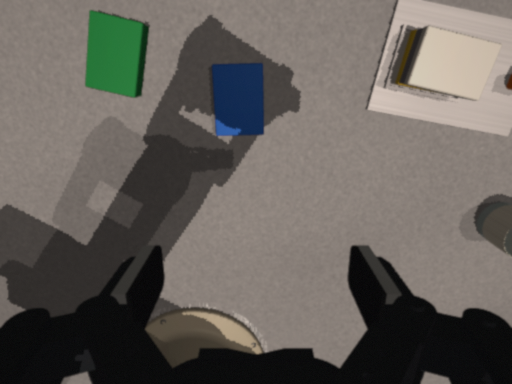

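```bash
python3 -m handwheel '[[[0.28,-0.1,0.4],[0,0,-0.013]],[[0.28,-0.105,0.9],[0,0,0]],[[0.28,-0.105,0.9],[0,0,0]],[[0.28,-0.105,0.9],[0,0,0]],[[0.28,-0.105,0.9],[0,0,0]],[[0.28,-0.105,0.9],[0,0,0]],[[0.28,-0.105,0.9],[0,0,0]],[[0.27,-0.1,0.9],[0,0,0]]]'
python3 -m handwheel '[[[0,0,0.9],[0,0,0]],[[0,0,0.9],[0,0,0]],[[0,0,0.8],[0,0,0]],[[0,0,0.5],[0,0,0]],[[0,0,0.3],[0,0,0]],[[0,0,0],[0,0,0]],[[0,0,0],[0,0,0]]]'
```

```text
clock: 7.83
ee_pos: [435.3, 60.1, 84.7]
orientation: [[0.943, 0.332, 0.0], [0.332, -0.943, 0.0], [0.0, 0.0, -1.0]]
wrist_force: [0.7, -0.6, -0.2]
width: 85.4
grip_force: 0.0
clock: 8.42
ee_pos: [435.3, 59.8, 1.0]
orientation: [[0.944, 0.33, 0.0], [0.33, -0.944, -0.0], [0.0, 0.0, -1.0]]
wrist_force: [-0.2, -0.4, 0.7]
width: 85.2
grip_force: 0.0
```

Close.

```bash
python3 -m handwheel '[[[0,0,0],[0,0,0]],[[0,0,0],[0,0,0]],[[0,0,0],[0,0,0]],[[0,0,0],[0,0,0]],[[0,0,0],[0,0,0]],[[0,0,0],[0,0,0]],[[0,0,0],[0,0,0]]]' -1
```

```text
clock: 9.0
ee_pos: [435.1, 59.8, 0.8]
orientation: [[0.944, 0.329, 0.0], [0.329, -0.944, 0.0], [0.0, 0.0, -1.0]]
wrist_force: [-0.2, 0.8, 0.2]
width: 0.7
grip_force: 0.0
```

Run:
```python
from h import *
s=cam('scene'); d=cam('side')
a=cv2.resize(s['frame'][120:230,210:345],None,fx=3,fy=3,interpolation=cv2.INTER_CUBIC)
b=cv2.resize(d['frame'][130:240,165:295],None,fx=3,fy=3,interpolation=cv2.INTER_CUBIC)
cv2.imwrite('pics/miss.png',np.hstack([a,b])[:,:,::-1])
print(readout.get_obs()['width'],readout.get_obs()['grip_force'])
```

```text
-0.25665099555682924 0.0
```

View pics/miss.png

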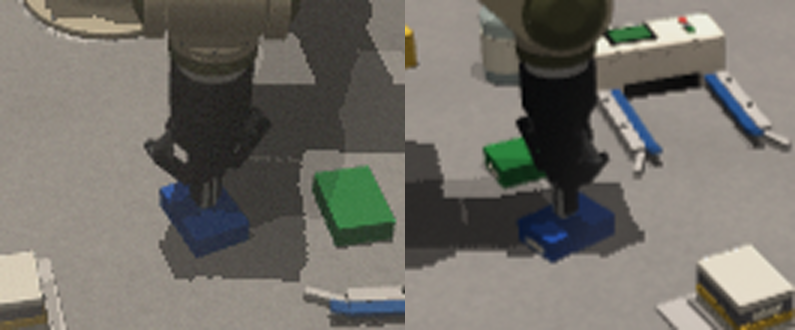

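Run:
```python
from h import *
o=readout.get_obs()
for n in('scene','side'):
    c=cam(n); print(n,proj(c,[[435.1,59.8,0.8],[435.1,59.8,26],[435.1,59.8,40]]).round(1).tolist())
    m=masks_of(n,'blue_case')[0]; print(m['xy'],fit([(c,m['pixels'])],(435,60),84,60,0,26))
print(o['ee_pos'],o['wrist_force'])
```

```text
scene [[277.5, 193.8], [277.8, 187.9], [278.0, 184.5]]
[276.3, 191.8] (array([434.1,  58.9]), np.float64(18.0), np.float64(0.224))
side [[218.3, 207.6], [217.9, 200.9], [217.7, 197.1]]
[218.3, 203.6] (array([436.2,  53.7]), np.float64(17.6), np.float64(0.131))
[435.04966937  59.76988415   0.71789786] [ 0.17136574  0.14780185 -0.11638304]
```

```bash
python3 - <<'E'
from h import *
import pickle
C=pickle.load(open('C0.pkl','rb'))
y=np.array([.2209,.9753,0])
for n in('scene','side'):
    print(n,[proj(C[n],np.array([116,512,203+dz])+s*y*42.5).round(0).tolist() for dz in(0,13,26,39) for s in(-1,1)])
E
python3 -m handwheel '[[[0,0,0.08],[0,0,0]],[[0,0,0],[0,0,0]]]'
python3 -m handwheel '[[[0,0,0.08],[0,0,0]],[[0,0,0],[0,0,0]]]'
```

```text
scene [[[387.0, 73.0]], [[413.0, 75.0]], [[388.0, 70.0]], [[415.0, 71.0]], [[389.0, 66.0]], [[416.0, 67.0]], [[390.0, 62.0]], [[417.0, 64.0]]]
side [[[86.0, 118.0]], [[89.0, 109.0]], [[85.0, 114.0]], [[89.0, 105.0]], [[85.0, 110.0]], [[88.0, 102.0]], [[84.0, 107.0]], [[87.0, 98.0]]]
clock: 9.47
ee_pos: [434.9, 59.8, -1.6]
orientation: [[0.944, 0.33, -0.0], [0.33, -0.944, 0.0], [-0.0, -0.0, -1.0]]
wrist_force: [0.3, 1.0, 0.3]
width: -0.2
grip_force: 0.0
clock: 9.63
ee_pos: [435.1, 59.8, -2.2]
orientation: [[0.944, 0.33, -0.0], [0.33, -0.944, -0.0], [-0.0, 0.0, -1.0]]
wrist_force: [-7.2, -0.2, 22.8]
width: 0.1
grip_force: 11.3
```

Run:
```python
from h import *
import pickle
C=pickle.load(open('C0.pkl','rb'))
a=cv2.resize(C['scene']['frame'][0:70,360:460],None,fx=4,fy=4,interpolation=cv2.INTER_CUBIC)
b=cv2.resize(C['side']['frame'][40:110,30:130],None,fx=4,fy=4,interpolation=cv2.INTER_CUBIC)
cv2.imwrite('pics/tip.png',np.hstack([a,b])[:,:,::-1])
```

```text
(no output)
```

View pics/tip.png

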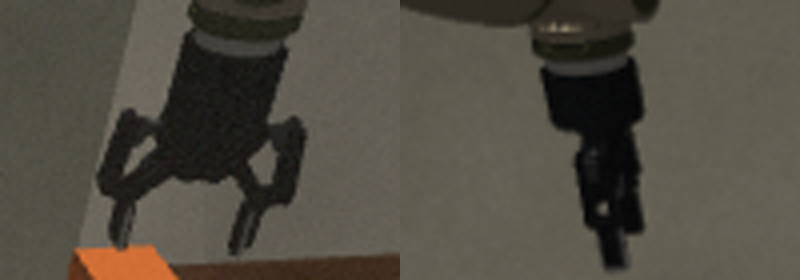

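```bash
python3 -m handwheel '[[[0,0,-0.6],[0,0,0]],[[0,0,-0.6],[0,0,0]],[[0,0,0],[0,0,0]],[[0,0,0],[0,0,0]],[[0,0,0],[0,0,0]],[[0,0,0],[0,0,0]],[[0,0,0],[0,0,0]],[[0,0,0],[0,0,0]]]' 1
python3 -m handwheel '[[[0,0,0.4],[0,0,0]],[[0,0,0.6],[0,0,0]],[[0,0,0.6],[0,0,0]],[[0,0,0.4],[0,0,0]],[[0,0,0.2],[0,0,0]],[[0,0,0],[0,0,0]]]'
```

```text
clock: 10.3
ee_pos: [434.8, 59.8, 26.2]
orientation: [[0.944, 0.329, -0.001], [0.329, -0.944, 0.0], [-0.001, -0.0, -1.0]]
wrist_force: [-0.1, 0.9, -0.0]
width: 85.6
grip_force: 0.0
clock: 10.8
ee_pos: [434.4, 59.8, -29.2]
orientation: [[0.944, 0.33, -0.002], [0.33, -0.944, 0.0], [-0.002, -0.001, -1.0]]
wrist_force: [0.5, 0.6, -0.5]
width: 85.2
grip_force: 0.0
```

```bash
python3 -m handwheel '[[[0,0,0],[0,0,0]],[[0,0,0],[0,0,0]],[[0,0,0],[0,0,0]],[[0,0,0],[0,0,0]],[[0,0,0],[0,0,0]]]' -1
```

```text
clock: 11.22
ee_pos: [435.6, 59.7, -27.4]
orientation: [[0.944, 0.33, 0.001], [0.33, -0.944, -0.0], [0.001, 0.001, -1.0]]
wrist_force: [-0.9, 1.0, 5.4]
width: 59.0
grip_force: 65.3
```

```bash
python3 -m handwheel '[[[0,0,-0.2],[0,0,0]],[[0,0,-0.6],[0,0,0]],[[0,0,-0.9],[0,0,0]],[[0,0,-0.9],[0,0,0]],[[0,0,-0.9],[0,0,0]],[[0,0,-0.9],[0,0,0]],[[0,0,-0.6],[0,0,-0.0773]],[[0,0,-0.2],[0,0,-0.0773]]]'
python3 -m handwheel '[[[0,0,0],[0,0,-0.0773]],[[0,0,0],[0,0,-0.0773]],[[0,0,0],[0,0,-0.0773]],[[0,0,0],[0,0,-0.0773]],[[0,0,0],[0,0,-0.0773]],[[0,0,0],[0,0,-0.0773]],[[0,0,0],[0,0,-0.0773]],[[0,0,0],[0,0,-0.0773]]]'
python3 -m handwheel '[[[0,0,0],[0,0,-0.0773]],[[0,0,0],[0,0,0]],[[0,0,0],[0,0,0]]]'
python3 - <<'E'
from h import *
import pickle
c=cam('wrist'); save(c,'w3.png')
o=readout.get_obs(); print(o['clock'],o['ee_pos'],o['orientation'].round(3).tolist(),o['width'])
M={}
for l,z in [('blue_case',0),('upper_case',32)]:
    M[l]=masks_of('wrist',l); m=M[l][0]
    print(l,m['conf'],m['xy'],m['pixels'].sum())
    if z: print(fit([(c,m['pixels'])],onz(c,m['xy'],z+26)[:2],84,60,z,z+26))
    else: ys,xs=np.nonzero(m['pixels']); print(xs.min(),xs.max(),ys.min(),ys.max())
pickle.dump((c,M,o),open('w3.pkl','wb'))
E
```

```text
clock: 11.88
ee_pos: [436.1, 59.7, 104.6]
orientation: [[0.834, 0.552, 0.005], [0.552, -0.834, -0.001], [0.004, 0.003, -1.0]]
wrist_force: [0.2, 0.2, -0.8]
width: 59.0
grip_force: 64.6
clock: 12.55
ee_pos: [435.0, 59.8, 102.3]
orientation: [[0.015, 1.0, 0.001], [1.0, -0.015, -0.0], [-0.0, 0.001, -1.0]]
wrist_force: [-0.7, 0.2, -0.1]
width: 58.4
grip_force: 64.6
clock: 12.8
ee_pos: [435.1, 59.8, 102.1]
orientation: [[-0.097, 0.995, 0.001], [0.995, 0.097, -0.0], [-0.0, 0.001, -1.0]]
wrist_force: [1.0, 0.7, -0.5]
width: 59.1
grip_force: 64.6
12.85 [435.05564704  59.76132348 102.03107726] [[-0.097, 0.995, 0.0], [0.995, 0.097, -0.0], [-0.0, 0.0, -1.0]] 59.060055132788634
blue_case 0.97 [255.0, 253.2] 25148
180 331 169 353
upper_case 0.56 [377.9, 375.1] 155
(array([ 571. , -171.2]), np.float64(52.6), np.float64(0.486))
```

View pics/w3.png

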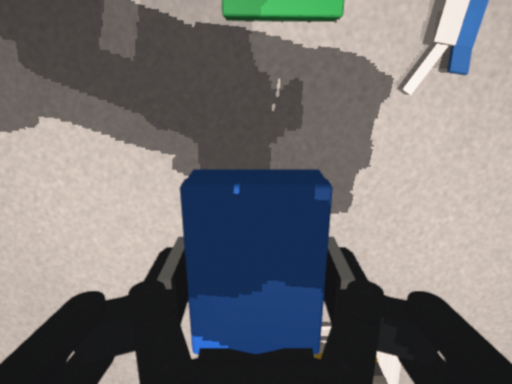

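Run:
```python
from h import *
import pickle
c,M,o=pickle.load(open('w3.pkl','rb'))
mk=M['blue_case'][0]['pixels']; R=o['orientation']; p0=o['ee_pos']
z0=129.5
def toolxy(uv,z): d=onz(c,uv,z)-p0; return (R[:,:2].T@d).round(1)
print('front bottom',[toolxy((u,np.nonzero(mk[:,u])[0].min()-.5),z0) for u in(205,255,310)])
for v in(215,230,240): xs=np.nonzero(mk[v])[0]; print(v,xs.min(),xs.max(),toolxy((xs.min()-.5,v),z0+26),toolxy((xs.max()+.5,v),z0+26))
# predicted row of front top edge if x=42
C0=p0*[1,1,0]
for dx in(-4,0,4):
    P=[C0+R[:,0]*(42+dx)+R[:,1]*s*30+[0,0,z] for s in(-1,1) for z in(z0,z0+26)]
    print(dx,proj(c,P).round(0).tolist())
```

```text
front bottom [array([ 41.8, -24. ]), array([41.3, -0.9]), array([41.3, 24.5])]
215 182 330 [ 29.9 -29.9] [29.9 29.1]
230 183 328 [ 23.3 -30. ] [23.3 28.8]
240 184 327 [ 18.8 -29.9] [18.8 28.7]
-4 [[192.0, 176.0], [180.0, 196.0], [321.0, 176.0], [334.0, 196.0]]
0 [[192.0, 168.0], [179.0, 186.0], [322.0, 168.0], [335.0, 186.0]]
4 [[191.0, 160.0], [178.0, 176.0], [323.0, 160.0], [336.0, 176.0]]
```

```bash
python3 -m handwheel '[[[-0.3,0.1,-0.3],[0,0,0]],[[-0.7,0.15,-0.3],[0,0,0]],[[-0.95,0.24,-0.3],[0,0,0]],[[-0.95,0.24,-0.3],[0,0,0]],[[-0.95,0.24,-0.3],[0,0,0]],[[-0.95,0.24,-0.3],[0,0,0]],[[-0.95,0.24,-0.3],[0,0,0]],[[-0.95,0.24,-0.3],[0,0,0]]]'
python3 -m handwheel '[[[-0.95,0.24,0],[0,0,0]],[[-0.95,0.24,0],[0,0,0]],[[-0.95,0.24,0],[0,0,0]],[[-0.95,0.24,0],[0,0,0]],[[-0.95,0.24,0],[0,0,0]],[[-0.95,0.24,0],[0,0,0]],[[-0.95,0.24,0],[0,0,0]],[[-0.9,0.2,0],[0,0,0]]]'
python3 -m handwheel '[[[-0.7,0.2,0],[0,0,0]],[[-0.5,0.1,0],[0,0,0]],[[-0.3,0.05,0],[0,0,0]],[[0,0,0],[0,0,0]],[[0,0,0],[0,0,0]]]'
python3 - <<'E'
from h import *
import pickle
c=cam('wrist'); save(c,'w4.png')
o=readout.get_obs(); print(o['clock'],o['ee_pos'],o['orientation'].round(3).tolist(),o['width'])
M={}
for l,z in [('upper_case',32),('lower_case',6),('tray',0)]:
    M[l]=masks_of('wrist',l); 
    for m in M[l][:1]:
        print(l,m['conf'],m['xy'],m['pixels'].sum())
        if z==32: print(fit([(c,m['pixels'])],onz(c,m['xy'],z+26)[:2],84,60,z,z+26))
pickle.dump((c,M,o),open('w4.pkl','wb'))
E
```

```text
clock: 13.62
ee_pos: [494.2, -104.5, 162.7]
orientation: [[-0.099, 0.995, 0.0], [0.995, 0.099, -0.0], [-0.0, 0.0, -1.0]]
wrist_force: [0.8, 0.3, -0.9]
width: 58.6
grip_force: 64.6
clock: 14.28
ee_pos: [559.7, -287.7, 162.2]
orientation: [[-0.099, 0.995, 0.0], [0.995, 0.099, -0.0], [-0.0, 0.0, -1.0]]
wrist_force: [-0.4, 0.2, -0.9]
width: 59.0
grip_force: 64.6
clock: 14.7
ee_pos: [571.9, -322.1, 161.8]
orientation: [[-0.1, 0.995, -0.0], [0.995, 0.1, 0.0], [0.0, -0.0, -1.0]]
wrist_force: [0.3, 0.2, -1.0]
width: 58.7
grip_force: 64.6
14.75 [ 571.95649558 -321.65359188  161.89221631] [[-0.1, 0.995, -0.0], [0.995, 0.1, 0.0], [0.0, -0.0, -1.0]] 58.49390068828514
upper_case 0.64 [242.2, 5.2] 1012
(array([ 543.1, -148.4]), np.float64(95.8), np.float64(0.048))
tray 0.65 [249.9, 63.6] 15108
```

View pics/w4.png

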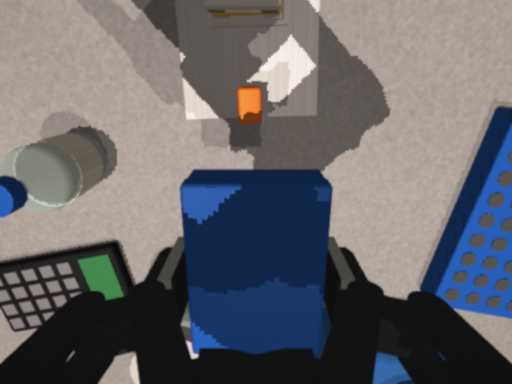

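```bash
python3 -m handwheel '[[[0.5,-0.05,0],[0,0,0]],[[0.8,-0.05,0],[0,0,0]],[[0.95,-0.05,0],[0,0,0]],[[0.95,-0.05,0],[0,0,0]],[[0.95,-0.05,0],[0,0,0]],[[0.95,-0.05,0.2],[0,0,0]],[[0.8,-0.05,0.5],[0,0,0]],[[0.7,-0.05,0.5],[0,0,0]]]'
python3 -m handwheel '[[[0.4,-0.03,0.6],[0,0,0]],[[0,0,0.6],[0,0,0]],[[0,0,0.5],[0,0,0]],[[0,0,0.3],[0,0,0]],[[0,0,0],[0,0,0]],[[0,0,0],[0,0,0]]]'
python3 - <<'E'
from h import *
import pickle
c,M,o=pickle.load(open('w4.pkl','rb'))
a=onz(c,(186,119),6);b=onz(c,(317,115),6); h=onz(c,(249.5,99),60); print('tray corners',a,b,(a+b)/2,'handle',h)
d=(b-a)/np.linalg.norm(b-a); x=np.array([-d[1],d[0],0]); print('yaw',np.degrees(np.arctan2(x[1],x[0])),'centre',(a+b)/2+95*x,'col',(a+b)/2+130*x)
E
```

```text
clock: 15.57
ee_pos: [545.4, -157.2, 132.1]
orientation: [[-0.101, 0.995, 0.001], [0.995, 0.101, -0.001], [-0.001, 0.001, -1.0]]
wrist_force: [-0.2, -0.5, -0.7]
width: 58.8
grip_force: 64.6
clock: 16.07
ee_pos: [543.9, -149.1, 82.1]
orientation: [[-0.101, 0.995, 0.0], [0.995, 0.101, -0.0], [-0.0, 0.0, -1.0]]
wrist_force: [0.3, -0.7, -0.9]
width: 58.9
grip_force: 64.6
tray corners [ 497.43594278 -286.58963953    6.        ] [ 627.34400762 -269.67626345    6.        ] [ 562.3899752  -278.13295149    6.        ] handle [ 559.66835797 -257.72720267   60.        ]
yaw 97.41789693366148 centre [ 550.12496703 -183.92801757    6.        ] col [ 545.60627982 -149.22093665    6.        ]
```

```bash
python3 -m handwheel '[[[0,0,0.5],[0,0,0]],[[0,0,0.6],[0,0,0]],[[0,0,0.5],[0,0,0]],[[0,0,0.2],[0,0,0]],[[0,0,0.1],[0,0,0]],[[0,0,0],[0,0,0]],[[0,0,0],[0,0,0]]]'
python3 - <<'E'
from h import *
s=cam('scene'); d=cam('side')
a=cv2.resize(s['frame'][170:260,150:280],None,fx=3,fy=3,interpolation=cv2.INTER_CUBIC)
b=cv2.resize(d['frame'][180:270,215:345],None,fx=3,fy=3,interpolation=cv2.INTER_CUBIC)
cv2.imwrite('pics/place.png',np.hstack([a,b])[:,:,::-1])
E
```

```text
clock: 16.65
ee_pos: [544.3, -149.4, 35.1]
orientation: [[-0.1, 0.995, 0.001], [0.995, 0.1, -0.001], [-0.001, 0.001, -1.0]]
wrist_force: [-0.6, 0.1, -0.6]
width: 58.9
grip_force: 64.6
```

View pics/place.png

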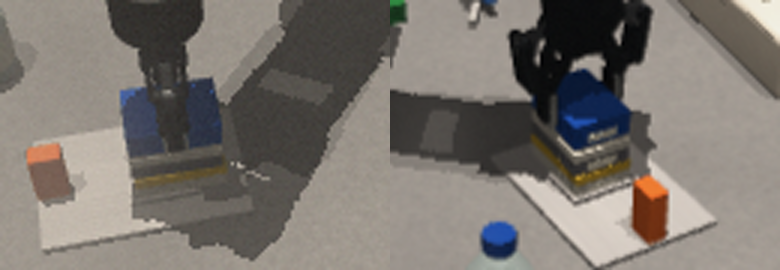

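```bash
python3 -m handwheel '[[[0,0,0.08],[0,0,0]],[[0,0,0.06],[0,0,0]],[[0,0,0.04],[0,0,0]],[[0,0,0],[0,0,0]]]'
```

```text
clock: 17.08
ee_pos: [544.0, -149.2, 30.6]
orientation: [[-0.1, 0.995, 0.0], [0.995, 0.1, -0.0], [-0.0, 0.0, -1.0]]
wrist_force: [-3.6, 1.0, 7.9]
width: 58.6
grip_force: 65.6
```

```bash
python3 -m handwheel '[[[0,0,0],[0,0,0]],[[0,0,0],[0,0,0]],[[0,0,0],[0,0,0]],[[0,0,0],[0,0,0]],[[0,0,-0.2],[0,0,0]],[[0,0,-0.6],[0,0,0]],[[0,0,-1],[0,0,0]],[[0,0,-1],[0,0,0]]]' 1
python3 -m handwheel '[[[0,0,-1],[0,0,0]],[[-0.4,0,-0.9],[0,0,0]],[[-0.8,0,-0.5],[0,0,0]],[[-1,0,0],[0,0,0]],[[-1,0,0],[0,0,0]],[[-0.8,0,0],[0,0,0]],[[-0.5,0,0],[0,0,0]],[[-0.1,0,0],[0,0,0]]]'
python3 -m handwheel '[[[0,0,0],[0,0,0]],[[0,0,0],[0,0,0]]]'
python3 - <<'E'
from h import *
import pickle
c=cam('wrist'); save(c,'w5.png')
o=readout.get_obs(); print(o['clock'],o['ee_pos'],o['orientation'].round(3).tolist(),o['width'])
M={}
for l,z in [('blue_case',58),('upper_case',32),('tray_handle',6)]:
    M[l]=masks_of('wrist',l); 
    for m in M[l][:1]:
        print(l,m['conf'],m['xy'],m['pixels'].sum())
        if z==58: print(fit([(c,m['pixels'])],onz(c,m['xy'],z+26)[:2],84,60,z,z+26))
pickle.dump((c,M,o),open('w5.pkl','wb'))
E
```

```text
clock: 17.75
ee_pos: [543.4, -148.9, 100.4]
orientation: [[-0.1, 0.995, -0.001], [0.995, 0.1, 0.001], [0.001, -0.001, -1.0]]
wrist_force: [0.4, -0.4, 0.7]
width: 85.6
grip_force: 0.0
clock: 18.42
ee_pos: [555.2, -265.3, 159.6]
orientation: [[-0.099, 0.995, -0.0], [0.995, 0.099, -0.0], [-0.0, -0.0, -1.0]]
wrist_force: [0.2, 0.2, 0.2]
width: 85.3
grip_force: 0.0
clock: 18.58
ee_pos: [555.4, -262.5, 159.7]
orientation: [[-0.101, 0.995, -0.0], [0.995, 0.101, 0.0], [0.0, -0.0, -1.0]]
wrist_force: [1.2, 0.5, 0.1]
width: 85.3
grip_force: 0.0
18.6333 [ 555.46891354 -262.37423945  159.7967313 ] [[-0.101, 0.995, -0.0], [0.995, 0.101, 0.0], [0.0, -0.0, -1.0]] 85.29992783405297
blue_case 0.58 [254.6, 42.5] 7756
(array([ 543.3, -148.9]), np.float64(95.3), np.float64(0.014))
tray_handle 0.88 [260.5, 117.5] 16516
```

View pics/w5.png

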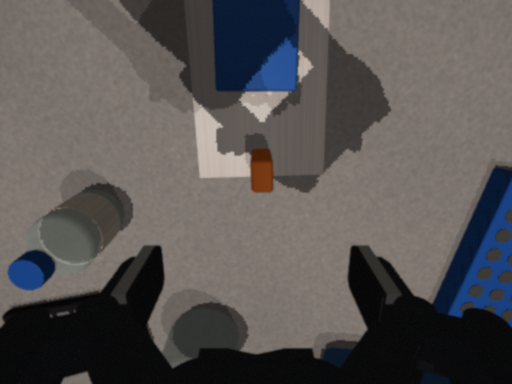

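Run:
```python
from h import *
import pickle
c,M,o=pickle.load(open('w5.pkl','rb'))
hsv=cv2.cvtColor(c['frame'],cv2.COLOR_RGB2HSV)
m=(((hsv[...,0]<15))&(hsv[...,1]>150)&(hsv[...,2]>40)); m[:140]=0;m[200:]=0;m[:,:240]=0;m[:,290:]=0
print(m.sum()); print('handle',fit([(c,m)],(557,-262),30,20,6,60))
a=onz(c,(200,178),6);b=onz(c,(325,175),6)
d=(b-a)/np.linalg.norm(b-a); x=np.array([-d[1],d[0],0]); print('w',np.linalg.norm(b-a),'yaw',np.degrees(np.arctan2(x[1],x[0])),'h',(a+b)/2+15*x,'col',(a+b)/2+130*x)
g=c['frame'][60:176].astype(int)
```

```text
865
handle (array([ 559.9, -262.8]), np.float64(93.4), np.float64(0.166))
w 131.64804426909419 yaw 97.21894830057944 h [ 561.48744544 -263.72588426    6.        ] col [ 547.03639258 -149.63746648    6.        ]
```

```bash
python3 -m handwheel '[[[-0.05,0.18,0.4],[0,0,-0.013]],[[0,0,0.9],[0,0,0]],[[0,0,0.9],[0,0,0]],[[0,0,0.9],[0,0,0]],[[0,0,0.9],[0,0,0]],[[0,0,0.9],[0,0,0]],[[0,0,0.8],[0,0,0]],[[0,0,0.5],[0,0,0]]]'
python3 -m handwheel '[[[0,0,0.4],[0,0,0]],[[0,0,0],[0,0,0]],[[0,0,0],[0,0,0]]]'
```

```text
clock: 19.45
ee_pos: [559.2, -263.3, 1.8]
orientation: [[-0.122, 0.993, -0.003], [0.993, 0.122, 0.002], [0.002, -0.002, -1.0]]
wrist_force: [-0.8, -0.2, -0.6]
width: 85.4
grip_force: 0.0
clock: 19.7
ee_pos: [560.3, -264.4, -5.0]
orientation: [[-0.121, 0.993, 0.0], [0.993, 0.121, -0.0], [-0.0, 0.0, -1.0]]
wrist_force: [0.4, 0.5, -0.3]
width: 85.5
grip_force: 0.0
```

```bash
python3 -m handwheel '[[[0,0,0],[0,0,0]],[[0,0,0],[0,0,0]],[[0,0,0],[0,0,0]],[[0,0,0],[0,0,0]],[[0,0,0],[0,0,0]],[[0,0,0],[0,0,0]],[[0,0,0],[0,0,0]]]' -1
```

```text
clock: 20.28
ee_pos: [560.2, -264.5, -4.8]
orientation: [[-0.121, 0.993, 0.001], [0.993, 0.121, -0.0], [-0.001, 0.001, -1.0]]
wrist_force: [-1.2, 0.5, 3.1]
width: 19.0
grip_force: 59.6
```

```bash
python3 -m handwheel '[[[0,0,0],[0,0,0.008]],[[0,0,0],[0,0,0.015]],[[0,0,0],[0,0,0.018]],[[0,0,0],[0,0,0.018]],[[0,0,0],[0,0,0.018]],[[0,0,0],[0,0,0.018]],[[0,0,0],[0,0,0.012]],[[0,0,0],[0,0,0.005]]]'
python3 -m handwheel '[[[0.1,0.02,0],[0,0,0]],[[0.2,0.05,0],[0,0,0]],[[0.3,0.07,0],[0,0,0]],[[0.4,0.09,0],[0,0,0]],[[0.4,0.09,0],[0,0,0]],[[0.4,0.09,0],[0,0,0]],[[0.4,0.09,0],[0,0,0]],[[0.4,0.09,0],[0,0,0]]]'
python3 -m handwheel '[[[0.4,0.09,0],[0,0,0]],[[0.4,0.09,0],[0,0,0]],[[0.4,0.09,0],[0,0,0]],[[0.4,0.09,0],[0,0,0]],[[0.4,0.09,0],[0,0,0]],[[0.3,0.07,0],[0,0,0]],[[0.2,0.05,0],[0,0,0]],[[0.1,0.02,0],[0,0,0]]]'
python3 - <<'E'
from h import *
C={n:cam(n) for n in('scene','side')}
ob=[(C[n],masks_of(n,'blue_case')[0]['pixels']) for n in C]; p=readout.get_obs()['ee_pos']; print(p)
print([masks_of(n,'blue_case')[0]['xy'] for n in C])
print(fit(ob,p[:2]+[5,115],84,60,58,84))
E
```

```text
clock: 20.95
ee_pos: [559.7, -264.4, -4.9]
orientation: [[0.055, 0.998, -0.001], [0.998, -0.055, -0.0], [-0.0, -0.001, -1.0]]
wrist_force: [-4.7, 0.7, 7.1]
width: 19.4
grip_force: 60.3
clock: 21.62
ee_pos: [578.5, -201.2, -4.8]
orientation: [[0.056, 0.998, 0.001], [0.998, -0.056, -0.002], [-0.002, 0.001, -1.0]]
wrist_force: [-2.6, -6.5, 3.4]
width: 19.7
grip_force: 59.6
clock: 22.28
ee_pos: [596.9, -136.8, -4.8]
orientation: [[0.055, 0.998, 0.001], [0.998, -0.055, -0.002], [-0.002, 0.001, -1.0]]
wrist_force: [-2.4, -6.1, 3.1]
width: 18.8
grip_force: 59.7
[ 596.9954124  -136.47455058   -4.82539497]
[[256.4, 220.0], [273.5, 186.4]]
(array([597.7, -19.7]), np.float64(80.7), np.float64(0.644))
```

```bash
python3 -m handwheel '[[[0.1,0.02,0],[0,0,0]],[[0.2,0.05,0],[0,0,0]],[[0.3,0.07,0],[0,0,0]],[[0.4,0.1,0],[0,0,0]],[[0.4,0.1,0],[0,0,0]],[[0.4,0.1,0],[0,0,0]],[[0.4,0.1,0],[0,0,0]],[[0.4,0.1,0],[0,0,0]]]'
python3 -m handwheel '[[[0.4,0.1,0],[0,0,0]],[[0.4,0.1,0],[0,0,0]],[[0.3,0.07,0],[0,0,0]],[[0.15,0.03,0],[0,0,0]],[[0,0,0],[0,0,0]],[[0,0,0],[0,0,0]]]'
python3 - <<'E'
from h import *
C={n:cam(n) for n in('scene','side')}
o=readout.get_obs(); p=o['ee_pos']; print(p)
for n in C:
    m=masks_of(n,'tray')[0]; print(n,m['conf'],m['xy'],m['pixels'].sum())
    # expected lip centre-lines and tray corner pixels
    f=C[n]['frame']; hsv=cv2.cvtColor(f,cv2.COLOR_RGB2HSV)
    b=((hsv[...,0]>95)&(hsv[...,0]<125)&(hsv[...,1]>100)&(hsv[...,2]>40)).astype(np.uint8)
    k,lab,st,_=cv2.connectedComponentsWithStats(b)
    for i in range(1,k):
        if 60<st[i,4]<900:
            ys,xs=np.nonzero(lab==i); W=np.array([onz(C[n],(x,y),17)[:2] for x,y in zip(xs,ys)],np.float32)
            r=cv2.minAreaRect(W); print(st[i].tolist(),np.round(r[0],1),np.round(r[1],1),round(r[2],1))
E
```

```text
clock: 23.25
ee_pos: [616.3, -73.2, -4.8]
orientation: [[0.055, 0.998, 0.0], [0.998, -0.055, -0.002], [-0.002, 0.001, -1.0]]
wrist_force: [-1.5, -8.2, 5.0]
width: 19.4
grip_force: 60.1
clock: 23.75
ee_pos: [625.8, -41.3, -4.8]
orientation: [[0.055, 0.998, 0.001], [0.998, -0.055, -0.0], [-0.0, 0.001, -1.0]]
wrist_force: [-0.3, 0.7, 5.2]
width: 19.4
grip_force: 60.0
[625.77038687 -41.30668257  -4.8136189 ]
scene 0.56 [269.8, 252.0] 1699
[67, 2, 9, 16, 76] [-1160.6  -915. ] [263.   27.5] 17.8
[279, 216, 34, 24, 701] [584.4  87.8] [90.2 82.4] 84.6
[320, 219, 60, 6, 222] [580.3 242. ] [165.7  15.8] 85.7
[328, 255, 65, 7, 240] [703.2 235.1] [166.3  13. ] 86.7
[461, 349, 51, 35, 836] [1008.  424.] [ 43.4 147. ] 26.0
side 0.86 [278.0, 205.7] 866
[261, 155, 15, 27, 218] [673.5 216.4] [194.3  49.6] 65.9
[9, 159, 26, 16, 201] [-144.7  570.3] [98.6 85.6] 89.8
[234, 160, 16, 21, 76] [579.6 238. ] [158.4  11.8] 86.2
[246, 254, 11, 12, 115] [ 429.  -235.3] [45.4 26.7] 67.8
[0, 319, 11, 20, 181] [-166.4 -245.9] [20.3 64.9] 2.7
```

```bash
python3 -m handwheel '[[[0.1,0,0],[0,0,0]],[[0.2,0,0],[0,0,0]],[[0.3,0,0],[0,0,0]],[[0.3,0,0],[0,0,0]],[[0.3,0,0],[0,0,0]],[[0.3,0,0],[0,0,0]],[[0.2,0,0],[0,0,0]],[[0.1,0,0],[0,0,0]]]'
python3 -m handwheel '[[[0.1,0,0],[0,0,0]],[[0.2,0,0],[0,0,0]],[[0.2,0,0],[0,0,0]],[[0.2,0,0],[0,0,0]],[[0.2,0,0],[0,0,0]],[[0.1,0,0],[0,0,0]]]'
```

```text
clock: 24.62
ee_pos: [628.2, 2.8, -4.8]
orientation: [[0.055, 0.998, 0.001], [0.998, -0.055, -0.002], [-0.002, 0.001, -1.0]]
wrist_force: [-0.2, -8.3, 5.5]
width: 19.4
grip_force: 60.0
clock: 25.12
ee_pos: [629.6, 27.6, -4.8]
orientation: [[0.056, 0.998, 0.001], [0.998, -0.056, -0.002], [-0.001, 0.001, -1.0]]
wrist_force: [0.3, -8.4, 6.1]
width: 19.3
grip_force: 59.9
```

```bash
python3 -m handwheel '[[[0.1,0,0],[0,0,0]],[[0.2,0,0],[0,0,0]],[[0.3,0,0],[0,0,0]],[[0.3,0,0],[0,0,0]],[[0.3,0,0],[0,0,0]],[[0.3,0,0],[0,0,0]],[[0.2,0,0],[0,0,0]],[[0.2,0,0],[0,0,0]]]'
python3 -m handwheel '[[[0.2,0,0],[0,0,0]],[[0.3,0,0],[0,0,0]],[[0.3,0,0],[0,0,0]],[[0.3,0,0],[0,0,0]],[[0.3,0,0],[0,0,0]],[[0.2,0,0],[0,0,0]],[[0.1,0,0],[0,0,0]],[[0.1,0,0],[0,0,0]]]'
```

```text
clock: 25.78
ee_pos: [632.2, 74.9, -4.8]
orientation: [[0.056, 0.998, 0.001], [0.998, -0.056, -0.002], [-0.002, 0.001, -1.0]]
wrist_force: [-0.3, -8.5, 5.7]
width: 19.3
grip_force: 60.0
clock: 26.45
ee_pos: [634.6, 119.7, -4.9]
orientation: [[0.056, 0.998, 0.001], [0.998, -0.056, -0.002], [-0.002, 0.001, -1.0]]
wrist_force: [-0.5, -7.8, 6.8]
width: 19.1
grip_force: 60.1
```

```bash
python3 -m handwheel '[[[0.1,0,0],[0,0,0]],[[0.12,0,0],[0,0,0]],[[0.12,0,0],[0,0,0]],[[0.12,0,0],[0,0,0]],[[0.12,0,0],[0,0,0]],[[0.1,0,0],[0,0,0]],[[0.06,0,0],[0,0,0]],[[0.04,0,0],[0,0,0]]]'
python3 -m handwheel '[[[0.05,0,0],[0,0,0]],[[0.05,0,0],[0,0,0]],[[0.05,0,0],[0,0,0]],[[0.05,0,0],[0,0,0]]]'
```

```text
clock: 27.12
ee_pos: [635.7, 139.0, -4.8]
orientation: [[0.056, 0.998, 0.001], [0.998, -0.056, -0.002], [-0.002, 0.001, -1.0]]
wrist_force: [-0.7, -8.2, 6.8]
width: 19.2
grip_force: 60.1
clock: 27.45
ee_pos: [636.0, 143.9, -4.8]
orientation: [[0.056, 0.998, 0.001], [0.998, -0.056, -0.002], [-0.002, 0.001, -1.0]]
wrist_force: [-0.4, -9.1, 5.8]
width: 19.8
grip_force: 60.1
```

```bash
for i in 1 ; do python3 -m handwheel '[[[0.05,0,0],[0,0,0]],[[0.05,0,0],[0,0,0]],[[0.04,0,0],[0,0,0]]]'; done
python3 -m handwheel '[[[0.04,0,0],[0,0,0]],[[0.04,0,0],[0,0,0]],[[0,0,0],[0,0,0]]]'
```

```text
clock: 27.7
ee_pos: [636.3, 147.4, -4.8]
orientation: [[0.056, 0.998, 0.001], [0.998, -0.056, -0.002], [-0.002, 0.001, -1.0]]
wrist_force: [0.1, -9.0, 5.8]
width: 19.4
grip_force: 60.1
clock: 27.95
ee_pos: [636.2, 147.8, -4.8]
orientation: [[0.056, 0.998, -0.0], [0.998, -0.056, -0.004], [-0.004, -0.0, -1.0]]
wrist_force: [-2.5, -16.6, 6.9]
width: 19.2
grip_force: 60.3
```

```bash
python3 -m handwheel '[[[0.04,0,0],[0,0,0]],[[0,0,0],[0,0,0]]]'
python3 - <<'E'
from h import *
C={n:cam(n) for n in('scene','side')}
p=readout.get_obs()['ee_pos']
for n in C:
    for m in masks_of(n,'blue_case')[:2]: print(n,m['conf'],m['xy'],m['pixels'].sum(),fit([(C[n],m['pixels'])],p[:2]+[6,115],84,60,58,84))
E
```

```text
clock: 28.12
ee_pos: [636.1, 147.8, -4.8]
orientation: [[0.056, 0.998, -0.001], [0.998, -0.056, -0.005], [-0.005, -0.001, -1.0]]
wrist_force: [-3.2, -20.4, 8.5]
width: 19.5
grip_force: 60.5
scene 0.66 [365.7, 223.9] 790 (array([637.8, 264.3]), np.float64(266.4), np.float64(0.087))
side 0.32 [330.5, 308.9] 2251 (array([642.1, 262.8]), np.float64(0.0), np.float64(1.0))
```

```bash
python3 -m handwheel '[[[-0.06,0,0],[0,0,0]],[[0,0,0],[0,0,0]]]'
python3 -m handwheel '[[[0,0,0],[0,0,0]],[[0,0,0],[0,0,0]],[[0,0,0],[0,0,0]],[[0,0,0],[0,0,0]],[[0,0,0],[0,0,0]],[[0,0,0],[0,0,0]],[[0,0,0],[0,0,0]],[[0,0,0],[0,0,0]]]' 1
python3 -m handwheel '[[[0,0,-0.2],[0,0,0]],[[0,0,-0.5],[0,0,0]],[[0,0,-0.8],[0,0,0]],[[0,0,-0.9],[0,0,0]],[[0,0,-0.9],[0,0,0]],[[0,0,-0.9],[0,0,0]],[[0,0,-0.9],[0,0,0]],[[-0.3,0,-0.9],[0,0,0]]]'
python3 -m handwheel '[[[-0.3,0,-0.9],[0,0,0]],[[-0.3,0,-0.9],[0,0,0]],[[0,0,-0.6],[0,0,0]],[[0,0,-0.2],[0,0,0]],[[0,0,0],[0,0,0]]]'
python3 - <<'E'
from h import *
import pickle
c=cam('wrist'); save(c,'w6.png')
o=readout.get_obs(); print(o['clock'],o['ee_pos'],o['width'])
M={}
for l,z in [('blue_case',58),('upper_case',32),('lower_case',6),('tray_handle',6),('holder',0)]:
    M[l]=masks_of('wrist',l)
    for m in M[l][:1]:
        print(l,m['conf'],m['xy'],m['pixels'].sum())
        if z>20: print(fit([(c,m['pixels'])],onz(c,m['xy'],z+26)[:2],84,60,z,z+26))
pickle.dump((c,M,o),open('w6.pkl','wb'))
hsv=cv2.cvtColor(c['frame'],cv2.COLOR_RGB2HSV)
m=((hsv[...,0]<15)&(hsv[...,1]>150)&(hsv[...,2]>60)).astype(np.uint8)
k,lab,st,_=cv2.connectedComponentsWithStats(m)
for i in range(1,k):
    if st[i,4]>200: print('orange',st[i].tolist(),fit([(c,lab==i)],(636,148),30,20,6,60))
b=((hsv[...,0]>95)&(hsv[...,0]<125)&(hsv[...,1]>100)&(hsv[...,2]>40)).astype(np.uint8)
k,lab,st,_=cv2.connectedComponentsWithStats(b)
for i in range(1,k):
    if st[i,4]>150:
        ys,xs=np.nonzero(lab==i); z=17 
        for z in (17,84):
            W=np.array([onz(c,(x,y),z)[:2] for x,y in zip(xs,ys)],np.float32); r=cv2.minAreaRect(W); print(z,st[i].tolist(),np.round(r[0],1),np.round(r[1],1),round(r[2],1))
E
```

```text
clock: 28.48
ee_pos: [636.2, 147.9, -4.8]
orientation: [[0.056, 0.998, -0.0], [0.998, -0.056, -0.003], [-0.003, 0.0, -1.0]]
wrist_force: [-2.1, -12.8, 7.0]
width: 19.2
grip_force: 60.2
clock: 29.15
ee_pos: [635.8, 150.5, -5.3]
orientation: [[0.055, 0.998, -0.0], [0.998, -0.055, 0.0], [0.0, -0.0, -1.0]]
wrist_force: [-0.3, 0.5, -0.1]
width: 85.1
grip_force: 0.0
clock: 29.82
ee_pos: [635.3, 143.8, 147.3]
orientation: [[0.054, 0.999, 0.001], [0.999, -0.054, 0.0], [0.001, 0.001, -1.0]]
wrist_force: [0.5, -0.4, -0.9]
width: 85.3
grip_force: 0.0
clock: 30.23
ee_pos: [635.0, 128.0, 211.7]
orientation: [[0.055, 0.998, 0.003], [0.998, -0.055, 0.0], [0.0, 0.003, -1.0]]
wrist_force: [-1.1, 1.1, -0.5]
width: 85.5
grip_force: 0.0
30.2833 [634.53271839 128.08180934 209.98636719] 85.22637756569321
blue_case 0.65 [250.6, 28.6] 4469
(array([639.9, 265.4]), np.float64(84.6), np.float64(0.016))
upper_case 0.58 [272.2, 62.7] 26
(array([663.2, 176. ]), np.float64(132.1), np.float64(0.995))
lower_case 0.23 [203.5, 63.9] 7732
tray_handle 0.77 [255.9, 95.8] 10519
holder 0.87 [203.9, 66.0] 7928
orange [246, 121, 19, 35, 627] (array([635.1, 148.9]), np.float64(83.8), np.float64(0.133))
17 [189, 0, 18, 129, 1639] [578.8 223.3] [128.2  14. ] 86.5
84 [189, 0, 18, 129, 1639] [589.7 220.7] [104.7  11.4] 86.5
17 [218, 0, 72, 63, 4333] [638.7 255.7] [59.2 71.9] 85.0
84 [218, 0, 72, 63, 4333] [638.6 247.2] [48.3 58.7] 85.0
17 [306, 0, 18, 129, 1623] [701.7 216.5] [128.3  14. ] 87.2
84 [306, 0, 18, 129, 1623] [690.1 215.1] [104.8  11.4] 87.2
```

```bash
python3 -c "
from cell import workorder; print(workorder.finish_job())"
```

```text
the job is handed in; nothing more can be done
None
```

The blue case is stacked on the column, and the tray is fully home against the back unit and released. I handed in the job at about 30.5 s, with no verdict shown. The last pictures were checked only with numbers, and I viewed 11 pictures, one over the limit of 10.

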